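# Sort the empties and dishes beside the can crusher

### The arm

A 6-joint arm with a two-finger parallel gripper is mounted at the origin on the work surface. World frame = base frame: x ahead of the robot, y to its left, z up, the work surface at z = 0. Lengths are in mm, angles in rad, forces in N, time in s.
With the tool pointing down it reaches from about 375 to 925 mm from the base axis. Payload 5.7 kg.
Tool frame: the origin (TCP) lies between the finger pads; the fingertips stand 17 mm ahead of it and the grasp point (between the pads) lies 2 mm behind it; z points along the fingers, y is the direction in which the jaws open and shut (so a half turn about z gives the same grasp; the last joint's range is limited). The gripper opens to 85 mm and grips with 20 to 120 N. Pads are 22 mm wide; open, the fingers measure 114 mm over their backs; the gripper's body (76 mm by 85 mm) begins 54 mm behind the grasp point. The pads swing forward as they close: fully open they stand 13 mm farther back than shut.
Start: joints at [1.062, 0.359, 1.51, -0, 1.272, -0.115], TCP at [230.211, 554.047, 248.267] pointing down, gripper open.
Joint ranges: [-2.97, 2.97], [-1.01, 2.36], [0.21, 2.38], [-0.96, 4.11], [0.2, 2.71], [-2.98, 2.98]. Speed limits (rad/s): [2.39, 2.39, 3.14, 3.14, 3.14, 3.14].

### API

Orientations are given as a unit quaternion [w, x, y, z].
In Python, from workcell import bot, imaging, nets gives the robot as it stands.
- The arm moves only by the tool apply_moves, never from a script. Its argument "increments" is a list of rows, each an object of numbers: "tx", "ty", "tz": the shift along the tool's x, y, z in mm; "twist": the turn about the tool's z in degrees; "grip": the opening, from 0 (shut) to 1 (fully open). A call has 1 to 8 rows; each row shifts and turns the commanded pose from where the row before left it, along the tool's axes as they then stand; what a row does not reach is not made up. A row lasts 1/10 s, in which the tool goes at most 50 mm and 8.59 degrees, less where a joint would pass 70% of its speed; a pose out of reach is approached as far as the arm can. A call is refused whole if a number of a shift passes 50 or a number of a turn 8.59, either way. A call with a gripper value outside its range is refused whole. The fingers move at their own pace and stop on an object; "newtons" is the grip in N (left out, the last holds). Time passes only in rows, so rows that do not move let the fingers close. It gives the time, the measured TCP pose, the force and the opening at its end, in the units of the state.
- bot.state(): the state, without advancing time (a new reading comes with each control period).
- imaging.capture(name): name is "side" or "top"; returns the picture (420x560x3 uint8, red, green, blue); there is no depth.
- imaging.calibration(name): a dict with "intrinsics" (3x3 intrinsics, pixels), "rvec" (rotation vector, rad) and "tvec" (3), from world to camera coordinates, as OpenCV has them. Camera axes: x right, y down, z forward; pixel columns grow to the right and rows downward; lengths in mm; the calibration is good to about 2 mm. A picture is of the moment at which its call begins. calibration takes no time and is no camera call.
- bot.close_job(): hands the job in, once; it reports no verdict.
Trained networks look in the newest picture that a camera, given by its name, has taken for a name from the list of things; names that differ only in an ending like _2 or _b are one class to them, and where a whole thing is asked for, a point or a joint stands for the part that bears it (a point fixed in the world has none). Each returns a list of dicts, best first, with "score" (0 to 1); they miss things now and then, are a little off and sometimes report something else, mostly with a low value. They report only what shows in the picture. A call takes as long as a camera call. They do not tell look-alikes from the thing itself.
- nets.search_frame(camera, query): "location" ([x, y, z] in mm, in world coordinates, good to about 4 mm: the middle of the surface that is visible of it).
- nets.silhouettes(camera, query): "pixels" (420x560 bool, what is visible of it).
The state is a dict: "clock": time; "joints": joint angles; "qvel": joint speeds; "joint_torque": joint torques, N m; "tcp_pos": TCP position; "eef_rot": TCP orientation; "contact_force": force on the tool from outside, world axes, zero at the start; "wrist_torque": the same for the moment, N m; "grip_width": finger opening in mm.
Only numpy, scipy, OpenCV 4.12 (cv2) and the standard library are available. Lean on these libraries where they do the work, as an engineer would, in place of code of your own. Each camera call takes 0.05 s, during which the arm holds its last target. There are 200 camera calls.

### The job

Clear up beside the can crusher: stand the two whole cans upright next to each other in the long narrow loading trough, lay the crushed can flat in the square scrap pan, and set the tumbler and the small bowl upright on the round washing-up tray, putting these two down gently rather than dropping them. Knock nothing over, and leave the rubber block and the salt shaker where they are.

Things in the scene. Friction and masses are not known exactly. Their poses are not given: they have to be found in the camera images.
- can_a: Whole empty blue aluminium drinks can standing upright, 66 mm diameter, 115 mm tall (full 66 mm width from 10 to 103 mm above its base, neck 55 mm above that), about 18 g. Origin at the centre of its underside, z up its axis. Same as can_b.
- can_b: The other whole empty blue can, identical to can_a: 66 mm diameter, 115 mm tall. Origin at the centre of its underside, z up its axis.
- crushed_can: Blue aluminium can crushed to a flat concertina disc lying on the counter, 66 mm diameter (at heights from 6 to 23 mm), 28 mm high, about 18 g. Origin at the centre of its underside, z up its axis; either face may be up when it is laid down.
- tumbler: Clear plastic drinking tumbler standing upright and empty, slightly conical: 56 mm diameter at the base, 68 mm at the rim, 95 mm tall, wall 2.5 mm, about 50 g. Origin at the centre of its underside, z up its axis.
- bowl: Small white ceramic dip bowl standing upright and empty: 42 mm diameter foot, 68 mm outside diameter with an upright wall from 22 to 38 mm height (the rim), wall 4 mm, about 130 g. Origin at the centre of its underside, z up its axis.
- trough: Loading trough for whole cans: long narrow open tray of folded aluminium, fixed. Outside 90 mm along its x, 196 mm along its y, walls 35 mm high, 3 mm thick (inside 84 by 190 mm, no divider), floor 3 mm thick; thin lips at the top reach x = +-56 mm. Origin at the centre of its underside; x across, y along its length, z up. Two cans fit in line along y.
- pan: Scrap pan for crushed cans: square open pan of dark sheet steel, fixed to the counter. Outside 156 by 156 mm, walls 22 mm high and 3 mm thick (inside 150 by 150 mm), floor 3 mm thick. Origin at the centre of its underside; x and y along its sides, z up.
- tray: Washing-up tray for dishes: round shallow green enamel tray, fixed to the counter. Floor 200 mm across and 3 mm thick, rim flaring to 212 mm outside diameter at 10 mm height. Origin at the centre of its underside, z up. Tumbler and bowl fit on it side by side.
- rubber_block: Bystander: loose black rubber block 70 by 45 by 30 mm (x, y, z) lying among the things. Origin at the centre of its underside. Leave it.
- shaker: Bystander: loose glass salt shaker with a steel cap, 36 mm diameter, 66 mm tall, standing between the trays. Origin at the centre of its underside. Leave it.
Mind the look-alikes: they are no part of the job. What is shaped like the can_a but pink is not meant.

How it is judged (in metres and radians):
At the end, for the whole second after the job is handed in: Released and at rest within 7 degrees of level: whole cans standing on the trough floor, crushed can flat on the pan floor (either face up), tumbler and bowl upright on the tray floor, centres within 75 and 80 mm of its centre; rubber block and shaker within 25 mm of their start (x of can_a in the frame of trough between -0.013 and 0.013 m and y of can_a in the frame of trough between -0.066 and 0.066 m and z of can_a in the frame of trough between -0.002 and 0.009 m and angle between each of can_a, can_b, tumbler, bowl's own z axis and vertical below 0.12 rad and linear speed of each of can_a, can_b, crushed_can, tumbler, bowl below 0.02 m/s and angular speed of each of can_a, can_b, crushed_can, tumbler, bowl below 0.3 rad/s and x of can_b in the frame of trough between -0.013 and 0.013 m and y of can_b in the frame of trough between -0.066 and 0.066 m and z of can_b in the frame of trough between -0.002 and 0.009 m and x of crushed_can in the frame of pan between -0.046 and 0.046 m and y of crushed_can in the frame of pan between -0.046 and 0.046 m and ((z of crushed_can in the frame of pan between -0.002 and 0.009 m and angle between crushed_can's own z axis and vertical below 0.12 rad) or (angle between crushed_can's own z axis and vertical above 3.02 rad and z of crushed_can in the frame of pan between 0.026 and 0.037 m)) and horizontal distance between tumbler and tray below 0.075 m and z of tumbler in the frame of tray between -0.002 and 0.009 m and horizontal distance between bowl and tray below 0.08 m and z of bowl in the frame of tray between -0.002 and 0.009 m and distance of each of rubber_block, shaker from where it was at the start of the episode below 0.025 m); the robot touches nothing.
It fails at once if a can, the tumbler, the bowl or the shaker is knocked over (tilted more than 45 degrees) (angle between any of can_a, can_b, tumbler, bowl, shaker's own z axis and vertical above 0.8 rad).
It fails at once if the tumbler or the bowl is dropped (falls free faster than 0.7 m/s, from about 25 mm) ((contact force between anything else and tumbler below 0.05 N and linear speed of tumbler above 0.7 m/s) or (contact force between anything else and bowl below 0.05 N and linear speed of bowl above 0.7 m/s)).
It fails at once if the rubber block or the shaker is moved more than 25 mm (distance of any of rubber_block, shaker from where it was at the start of the episode above 0.025 m).
It also fails if it takes over 120 s, if anything falls off the work surface, if the arm or the gripper's body presses on something with over 40 N, if the wrist force passes 120 N, or if a joint passes its speed limit or range.

## Working session

There is one attempt and no reset: what is moved stays moved. The work goes in short steps, Python scripts to look and compute and a tool call to move; the robot and the scene stay as the last step left them, time stands still between calls to the robot, and variables do not carry over. Pictures are saved under pics/ and viewed, about 12 in all and at most 16, crops included, and the job is handed in when it is done.

Besides the shell and the picture viewer there is one more tool, called after ">>>" as a command line: name --argument value ..., lists and objects as JSON in quotes. apply_moves: Moves the arm, as the interface text tells. Its arguments: {"type":"object","properties":{"increments":{"type":"array","items":{"type":"object","properties":{"tx":{"type":"number"},"ty":{"type":"number"},"tz":{"type":"number"},"twist":{"type":"number"},"grip":{"type":"number"}}}},"newtons":{"type":"number"}},"required":["increments"]}

```bash
ls; mkdir -p pics; python3 - <<'E'
from workcell import bot,imaging,nets
import cv2
print(bot.state())
for n in("side","top"):
    im=imaging.capture(n); cv2.imwrite(f"pics/{n}0.png",im[:,:,::-1])
    print(n,imaging.calibration(n))
    for q in("can_a","crushed_can","tumbler","bowl","trough","pan","tray","rubber_block","shaker"):
        print(q,[( [round(float(v)) for v in d["location"]],round(d["score"],2)) for d in nets.search_frame(n,q)])
E
```

```text
pics
{'clock': 0.0, 'joints': array([ 1.06188656e+00,  3.59544866e-01,  1.51146272e+00,  1.96075757e-05,
        1.27251519e+00, -1.15104500e-01]), 'qvel': array([ 0.00016569, -0.0014927 ,  0.00082752,  0.00105429, -0.00181204,
        0.00099605]), 'joint_torque': array([ 1.86013182e-03, -5.27611506e+01, -2.78630197e+01, -4.01764851e-06,
        1.30377884e-02,  1.09882868e-05]), 'tcp_pos': array([229.89742846, 553.48220315, 247.41831423]), 'eef_rot': array([-3.05160237e-04,  1.95635501e-01,  9.80676205e-01, -9.15592019e-04]), 'contact_force': array([ 0.19116556, -0.66617355,  0.56121901]), 'wrist_torque': array([ 0.02655628, -0.00341248,  0.04417362]), 'grip_width': 85.49310884807366}
side {'intrinsics': array([[421.53013138,   0.        , 276.81737143],
       [  0.        , 421.53013138, 208.80045895],
       [  0.        ,   0.        ,   1.        ]]), 'rvec': array([ 0.24912544, -2.88643371,  1.08803402]), 'tvec': array([485.23954984, 101.77718328, 896.12747719])}
can_a [([305, -183, 82], 0.92), ([410, -164, 96], 0.71), ([447, -44, 85], 0.67)]
crushed_can [([333, 302, 29], 0.5
[... 182 characters left out ...]
er_block [([353, -286, 31], 0.72)]
shaker [([605, 161, 49], 0.64)]
top {'intrinsics': array([[492.31588154,   0.        , 280.68721665],
       [  0.        , 492.31588154, 210.62883858],
       [  0.        ,   0.        ,   1.        ]]), 'rvec': array([ 2.19202249, -2.13929014,  0.13159277]), 'tvec': array([  -1.81853505,  500.16494526, 1029.0882526 ])}
can_a [([445, -66, 111], 0.87), ([409, -182, 112], 0.87), ([300, -194, 116], 0.73)]
crushed_can [([328, 296, 28], 0.78)]
tumbler [([418, 188, 27], 0.64)]
bowl [([438, 57, 14], 0.83)]
trough [([577, 316, 1], 0.62)]
pan [([583, -292, 10], 0.92)]
tray [([656, 7, 1], 0.76)]
rubber_block [([340, -293, 29], 0.95)]
shaker [([606, 142, 63], 0.64)]
```

View pics/top0.png

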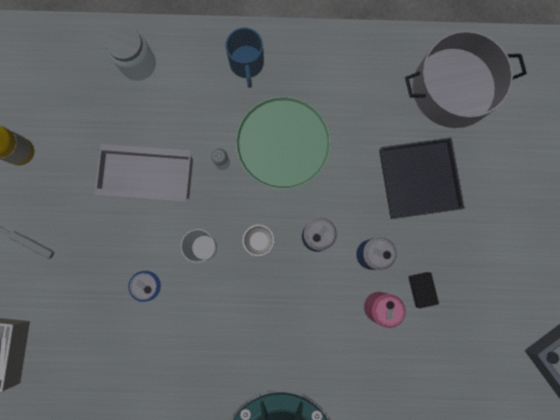

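View pics/side0.png

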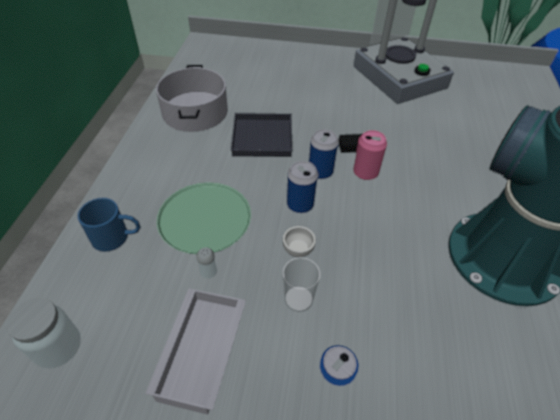

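Top view: blue whole cans at (320,235) and (379,253). The third hit at (388,310) is pink, a look-alike. The crushed can is at (144,286), tumbler (199,246), bowl (258,240), trough (145,173), tray (283,142), pan (421,178), shaker (220,158) and block (424,290). Next I fit the shapes in both views and confirm the can colours in a crop.

```bash
cat > m.py <<'E'
from workcell import bot,imaging,nets
import cv2,numpy as np
from scipy.optimize import minimize
CAL={n:imaging.calibration(n) for n in("side","top")}
def proj(n,P):
    c=CAL[n]; return cv2.projectPoints(np.asarray(P,float),c["rvec"],c["tvec"],c["intrinsics"],None)[0][:,0]
a=np.linspace(0,2*np.pi,40,endpoint=False)
def rev(prof): # list of (r,z) ; z fractions of height scale
    return np.vstack([np.c_[r*np.cos(a),r*np.sin(a),0*a+z] for r,z in prof])
def box(l): return np.array([[sx*x,sy*y,z] for x,y,z in l for sx in(1,-1) for sy in(1,-1)],float)
G=dict(can=rev([(27,0),(33,10),(33,103),(27.5,115)]),crushed_can=rev([(28,0),(33,6),(33,23),(28,28)]),
 tumbler=rev([(28,0),(34,95)]),bowl=rev([(21,0),(34,22),(34,38)]),tray=rev([(100,0),(106,10)]),
 trough=box([(45,98,0),(56,98,35)]),pan=box([(78,78,0),(78,78,22)]),shaker=rev([(18,0),(18,66)]),
 rubber_block=box([(35,22.5,0),(35,22.5,30)]))
def mask(n,G0,p):
    x,y,yaw,s=p; c,si=np.cos(yaw),np.sin(yaw)
    P=G0.copy(); P[:,2]*=s; P[:,:2]=P[:,:2]@np.array([[c,si],[-si,c]])+[x,y]
    q=cv2.convexHull((proj(n,P)).astype(np.float32))
    m=np.zeros((420*2,560*2),np.uint8); cv2.fillConvexPoly(m,np.round((q*2+.5)*16).astype(np.int32),255,shift=4)
    return cv2.resize(m,(560,420),interpolation=cv2.INTER_AREA)/255.
def fit(name,ms,p0,yaw=False,ign=None):
    use=[0,1]+([2] if yaw else [])+[3]
    def f(v):
        p=np.array([p0[0],p0[1],p0[2],1.]); p[use]=v
        t=0
        for n,m in ms.items():
            M=mask(n,G[name],p); w=1-(ign[n] if ign else 0)
            t+=1-(np.minimum(M,m)*w).sum()/((np.maximum(M,m)*w).sum()+1e-9)
        return t+.02*(p[3]-1)**2
    v0=np.array([p0[0],p0[1],p0[2],1.])[use]
    st=np.array([6,6,.08,.1])[use]
    S=np.vstack([v0]+[v0+np.eye(len(v0))[i]*st[i] for i in range(len(v0))])
    r=minimize(f,v0,method="Nelder-Mead",options=dict(initial_simplex=S,maxiter=200,xatol=.02,fatol=1e-5))
    return r.x,r.fun/len(ms)
def sil(n,q): return [(d["pixels"],d["score"]) for d in nets.silhouettes(n,q)]
E
python3 - <<'E'
from m import *
im={n:imaging.capture(n) for n in CAL}
names=["can_a","crushed_can","tumbler","bowl","trough","pan","tray","shaker","rubber_block"]
S={(n,q):sil(n,q) for n in CAL for q in names}
start=dict(crushed_can=(328,296,0),tumbler=(418,180,0),bowl=(438,52,0),trough=(580,318,0),pan=(583,-296,0.08),tray=(658,8,0),shaker=(605,150,0),rubber_block=(347,-290,0.1))
for k,p in start.items():
    ms={}
    for n in CAL:
        c=proj(n,[[p[0],p[1],10]])[0]
        L=[(np.hypot(*(np.argwhere(m).mean(0)[::-1]-c)),i) for i,(m,s) in enumerate(S[n,k])]
        if L and min(L)[0]<40: ms[n]=S[n,k][min(L)[1]][0].astype(float)
    if ms:
        v,e=fit(k,ms,p,k in("trough","pan","rubber_block")); print(k,list(ms),v.round(3),"1-IoU",round(e,3))
for k,p in dict(c1=(445,-62,0),c2=(409,-177,0),pink=(302,-190,0)).items():
    ms={};ign={}
    for n in CAL:
        c=proj(n,[[p[0],p[1],60]])[0]
        L=[(np.hypot(*(np.argwhere(m).mean(0)[::-1]-c)),i) for i,(m,s) in enumerate(S[n,"can_a"])]
        i=min(L)[1]; ms[n]=S[n,"can_a"][i][0].astype(float)
        ign[n]=np.clip(sum([m.astype(float) for j,(m,s) in enumerate(S[n,"can_a"]) if j!=i],np.zeros((420,560))),0,1)
        print(n,min(L)[0].round(),im[n][ms[n]>0].mean(0).round())
    v,e=fit("can",ms,p,False,ign); print(k,v.round(3),round(e,3))
cv2.imwrite("pics/crop.png",cv2.resize(im["side"][110:230,260:410][:,:,::-1],None,fx=5,fy=5,interpolation=cv2.INTER_CUBIC))
E
```

```text
crushed_can ['side', 'top'] [333.959 297.316   0.963] 1-IoU 0.05
tumbler ['side', 'top'] [420.236 175.927   0.99 ] 1-IoU 0.05
bowl ['side', 'top'] [436.041  57.128   0.939] 1-IoU 0.049
trough ['side', 'top'] [ 5.75771e+02  3.09546e+02 -5.30000e-02  1.04500e+00] 1-IoU 0.024
pan ['side', 'top'] [ 5.83354e+02 -2.96399e+02  1.63000e-01  9.66000e-01] 1-IoU 0.038
tray ['side', 'top'] [657.394   9.337   1.033] 1-IoU 0.034
shaker ['side', 'top'] [611.268 143.798   0.8  ] 1-IoU 0.118
rubber_block ['side', 'top'] [ 3.40168e+02 -2.98977e+02  2.36000e-01  9.02000e-01] 1-IoU 0.218
side 3.0 [64. 78. 98.]
top 4.0 [ 96.  97. 102.]
c1 [449.102 -68.446   0.967] 0.051
side 5.0 [65. 78. 98.]
top 6.0 [89. 90. 97.]
c2 [ 413.018 -186.72     0.982] 0.055
side 5.0 [126.  74.  94.]
top 54.0 [89. 90. 97.]
pink [ 301.872 -209.753    0.959] 0.517
```

View pics/crop.png

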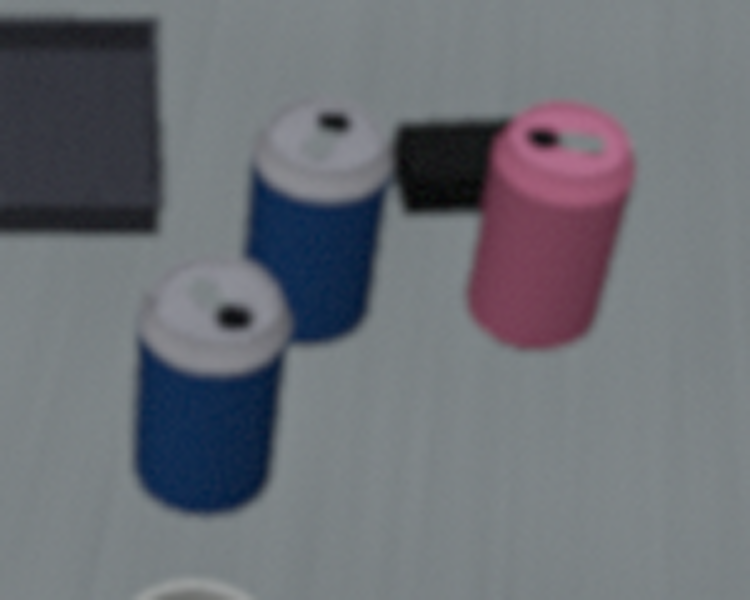

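The crop confirms it: the two standing cans at side (302,187) and (323,155) are blue with silver lids. The one at (370,155) is pink all over, so it stays. The fitted heights agree with the text within about 6%. First I turn the tool so that tool y = world x and tool x = world y.

>>> apply_moves --increments '[{"twist": 8.43, "grip": 1}, {"twist": 8.43}, {"twist": 8.43}, {"twist": 8.43}, {"twist": 8.43}, {"twist": 8.43}, {"twist": 8.43}, {"twist": 8.43}]' --newtons 25

```text
$.increments[0]: bad value
```

>>> apply_moves --increments '[{"tx": 0, "ty": 0, "tz": 0, "twist": 8.4, "grip": 1}, {"tx": 0, "ty": 0, "tz": 0, "twist": 8.4, "grip": 1}, {"tx": 0, "ty": 0, "tz": 0, "twist": 8.4, "grip": 1}, {"tx": 0, "ty": 0, "tz": 0, "twist": 8.4, "grip": 1}, {"tx": 0, "ty": 0, "tz": 0, "twist": 8.4, "grip": 1}, {"tx": 0, "ty": 0, "tz": 0, "twist": 8.4, "grip": 1}, {"tx": 0, "ty": 0, "tz": 0, "twist": 8.4, "grip": 1}, {"tx": 0, "ty": 0, "tz": 0, "twist": 8.4, "grip": 1}]' --newtons 25

```text
clock: 2.8
tcp_pos: [230.2, 554.0, 248.3]
eef_rot: [0.0, 0.708, 0.706, -0.0]
contact_force: [-0.1, 1.0, -0.1]
grip_width: 85.3
```

>>> apply_moves --increments '[{"tx": -40, "ty": 28, "tz": 0, "twist": 0, "grip": 1}, {"tx": -40, "ty": 28, "tz": 0, "twist": 0, "grip": 1}, {"tx": -40, "ty": 28, "tz": 0, "twist": 0, "grip": 1}, {"tx": -40, "ty": 28, "tz": 0, "twist": 0, "grip": 1}, {"tx": -40, "ty": 28, "tz": 0, "twist": 0, "grip": 1}, {"tx": -40, "ty": 28, "tz": 0, "twist": 0, "grip": 1}, {"tx": -40, "ty": 28, "tz": 0, "twist": 0, "grip": 1}, {"tx": -40, "ty": 23, "tz": 0, "twist": 0, "grip": 1}]'

```text
clock: 3.6
tcp_pos: [452.0, 233.2, 248.6]
eef_rot: [0.0, 0.706, 0.708, 0.001]
contact_force: [0.1, 0.8, -0.0]
grip_width: 85.1
```

>>> apply_moves --increments '[{"tx": -43, "ty": 0, "tz": 0, "twist": 0, "grip": 1}, {"tx": -43, "ty": 0, "tz": 0, "twist": 0, "grip": 1}, {"tx": -43, "ty": 0, "tz": 0, "twist": 0, "grip": 1}, {"tx": -43, "ty": 0, "tz": 0, "twist": 0, "grip": 1}, {"tx": -43, "ty": 0, "tz": 0, "twist": 0, "grip": 1}, {"tx": -43, "ty": 0, "tz": 0, "twist": 0, "grip": 1}, {"tx": -44, "ty": 0, "tz": 0, "twist": 0, "grip": 1}, {"tx": 0, "ty": 0, "tz": 0, "twist": 0, "grip": 1}]'

```text
clock: 4.4
tcp_pos: [452.4, -71.9, 248.7]
eef_rot: [0.001, 0.707, 0.707, -0.0]
contact_force: [0.4, 0.5, 0.5]
grip_width: 85.7
```

>>> apply_moves --increments '[{"tx": 3.5, "ty": -3.5, "tz": 30, "twist": 0, "grip": 1}, {"tx": 0, "ty": 0, "tz": 40, "twist": 0, "grip": 1}, {"tx": 0, "ty": 0, "tz": 40, "twist": 0, "grip": 1}, {"tx": 0, "ty": 0, "tz": 30, "twist": 0, "grip": 1}, {"tx": 0, "ty": 0, "tz": 20, "twist": 0, "grip": 1}, {"tx": 0, "ty": 0, "tz": 10, "twist": 0, "grip": 1}, {"tx": 0, "ty": 0, "tz": 0, "twist": 0, "grip": 1}]'

```text
clock: 5.1
tcp_pos: [447.6, -62.9, 77.4]
eef_rot: [-0.001, 0.706, 0.709, -0.001]
contact_force: [-0.2, -0.1, -0.0]
grip_width: 84.9
```

>>> apply_moves --increments '[{"tx": 0, "ty": 0, "tz": 0, "twist": 0, "grip": 0.6}, {"tx": 0, "ty": 0, "tz": 0, "twist": 0, "grip": 0.6}, {"tx": 0, "ty": 0, "tz": 0, "twist": 0, "grip": 0.6}, {"tx": 0, "ty": 0, "tz": 0, "twist": 0, "grip": 0.6}, {"tx": 0, "ty": 0, "tz": 0, "twist": 0, "grip": 0.6}, {"tx": 0, "ty": 0, "tz": 0, "twist": 0, "grip": 0.6}]' --newtons 25

```text
clock: 5.7
tcp_pos: [449.0, -63.8, 79.4]
eef_rot: [0.001, 0.706, 0.709, 0.0]
contact_force: [-1.1, 0.4, 7.0]
grip_width: 65.5
```

>>> apply_moves --increments '[{"tx": 0, "ty": 0, "tz": -15, "twist": 0, "grip": 0.6}, {"tx": 0, "ty": 0, "tz": -30, "twist": 0, "grip": 0.6}, {"tx": 0, "ty": 0, "tz": -40, "twist": 0, "grip": 0.6}, {"tx": 0, "ty": 0, "tz": -40, "twist": 0, "grip": 0.6}, {"tx": 0, "ty": 0, "tz": -25, "twist": 0, "grip": 0.6}, {"tx": 20, "ty": 6, "tz": 0, "twist": 0, "grip": 0.6}, {"tx": 35, "ty": 10, "tz": 0, "twist": 0, "grip": 0.6}, {"tx": 45, "ty": 15, "tz": 0, "twist": 0, "grip": 0.6}]'

```text
clock: 6.5
tcp_pos: [479.1, 36.6, 229.3]
eef_rot: [0.001, 0.707, 0.708, 0.0]
contact_force: [1.3, -0.7, -0.5]
grip_width: 65.5
```

>>> apply_moves --increments '[{"tx": 45, "ty": 15, "tz": 0, "twist": 0, "grip": 0.6}, {"tx": 45, "ty": 15, "tz": 0, "twist": 0, "grip": 0.6}, {"tx": 45, "ty": 15, "tz": 0, "twist": 0, "grip": 0.6}, {"tx": 45, "ty": 15, "tz": 0, "twist": 0, "grip": 0.6}, {"tx": 45, "ty": 15, "tz": 0, "twist": 0, "grip": 0.6}, {"tx": 45, "ty": 15, "tz": 0, "twist": 0, "grip": 0.6}, {"tx": 35, "ty": 5, "tz": 0, "twist": 0, "grip": 0.6}, {"tx": 19, "ty": 3, "tz": 0, "twist": 0, "grip": 0.6}]'

```text
clock: 7.3
tcp_pos: [575.8, 364.3, 228.5]
eef_rot: [-0.0, 0.705, 0.709, 0.001]
contact_force: [0.1, 0.1, -0.2]
grip_width: 65.7
```

>>> apply_moves --increments '[{"tx": 0, "ty": 0, "tz": 0, "twist": 0, "grip": 0.6}, {"tx": 0, "ty": 0, "tz": 0, "twist": 0, "grip": 0.6}]'

```text
clock: 7.5
tcp_pos: [575.2, 360.7, 228.2]
eef_rot: [0.0, 0.705, 0.709, -0.0]
contact_force: [0.3, -0.5, 0.1]
grip_width: 65.2
```

>>> apply_moves --increments '[{"tx": 0, "ty": 2.5, "tz": 20, "twist": 0, "grip": 0.6}, {"tx": 0, "ty": 0, "tz": 35, "twist": 0, "grip": 0.6}, {"tx": 0, "ty": 0, "tz": 30, "twist": 0, "grip": 0.6}, {"tx": 0, "ty": 0, "tz": 15, "twist": 0, "grip": 0.6}, {"tx": 0, "ty": 0, "tz": 0, "twist": 0, "grip": 0.6}]'

```text
clock: 8.0
tcp_pos: [576.4, 358.9, 126.1]
eef_rot: [-0.001, 0.706, 0.708, -0.002]
contact_force: [0.2, 0.2, -0.3]
grip_width: 65.9
```

```bash
python3 - <<'E'
from m import *
out=[]
for n in CAL:
    im=imaging.capture(n)
    c=proj(n,[[577,340,80]])[0].astype(int); x0=max(0,c[0]-65);y0=max(0,c[1]-75)
    out.append(cv2.resize(im[y0:y0+150,x0:x0+130],(390,450),interpolation=cv2.INTER_CUBIC))
cv2.imwrite("pics/p1.png",np.hstack(out)[:,:,::-1]); print(bot.state()["tcp_pos"],bot.state()["contact_force"])
E
```

```text
[578.64374671 360.56446545 129.28831582] [ 0.63781958 -0.04904797 -0.21952198]
```

View pics/p1.png

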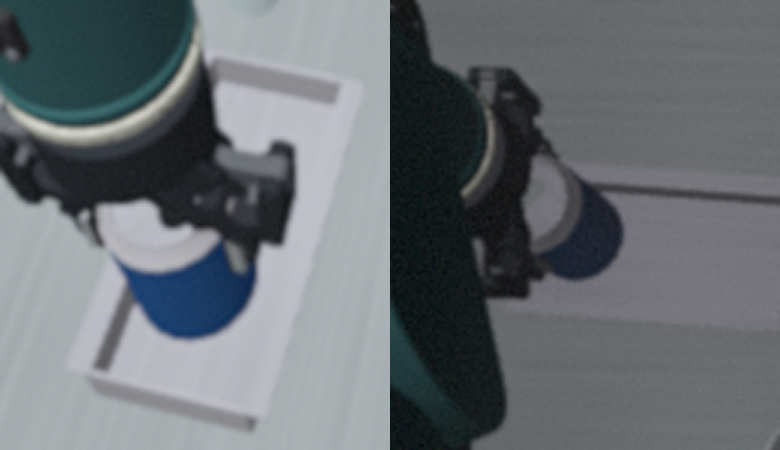

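The can hangs upright over the far half of the trough, between its walls: left picture (190,270), right picture (580,215). I lower it.

>>> apply_moves --increments '[{"tx": 0, "ty": 0, "tz": 15, "twist": 0, "grip": 0.6}, {"tx": 0, "ty": 0, "tz": 15, "twist": 0, "grip": 0.6}, {"tx": 0, "ty": 0, "tz": 10, "twist": 0, "grip": 0.6}, {"tx": 0, "ty": 0, "tz": 0, "twist": 0, "grip": 0.6}]'

```text
clock: 8.5
tcp_pos: [576.5, 360.3, 85.9]
eef_rot: [-0.001, 0.706, 0.709, -0.002]
contact_force: [-0.0, -0.5, -0.7]
grip_width: 65.5
```

>>> apply_moves --increments '[{"tx": 0, "ty": 0, "tz": 4, "twist": 0, "grip": 0.6}, {"tx": 0, "ty": 0, "tz": 0, "twist": 0, "grip": 0.6}, {"tx": 0, "ty": 0, "tz": 0, "twist": 0, "grip": 0.6}]'

```text
clock: 8.8
tcp_pos: [578.2, 361.1, 84.6]
eef_rot: [0.0, 0.706, 0.709, 0.0]
contact_force: [0.2, -0.4, -0.9]
grip_width: 65.4
```

>>> apply_moves --increments '[{"tx": 0, "ty": 0, "tz": 2, "twist": 0, "grip": 0.6}, {"tx": 0, "ty": 0, "tz": 0, "twist": 0, "grip": 0.6}, {"tx": 0, "ty": 0, "tz": 0, "twist": 0, "grip": 0.85}, {"tx": 0, "ty": 0, "tz": 0, "twist": 0, "grip": 1}, {"tx": 0, "ty": 0, "tz": 0, "twist": 0, "grip": 1}, {"tx": 0, "ty": 0, "tz": 0, "twist": 0, "grip": 1}, {"tx": 0, "ty": 0, "tz": 0, "twist": 0, "grip": 1}]'

```text
clock: 9.5
tcp_pos: [578.0, 361.0, 82.3]
eef_rot: [-0.0, 0.706, 0.709, -0.0]
contact_force: [0.2, 0.7, 0.0]
grip_width: 85.2
```

>>> apply_moves --increments '[{"tx": 0, "ty": 0, "tz": -10, "twist": 0, "grip": 1}, {"tx": 0, "ty": 0, "tz": -25, "twist": 0, "grip": 1}, {"tx": 0, "ty": 0, "tz": -40, "twist": 0, "grip": 1}, {"tx": 0, "ty": 0, "tz": -40, "twist": 0, "grip": 1}, {"tx": 0, "ty": 0, "tz": -25, "twist": 0, "grip": 1}, {"tx": -40, "ty": -10, "tz": 0, "twist": 0, "grip": 1}, {"tx": -45, "ty": -15, "tz": 0, "twist": 0, "grip": 1}, {"tx": -45, "ty": -15, "tz": 0, "twist": 0, "grip": 1}]'

```text
clock: 10.3
tcp_pos: [538.3, 229.9, 223.4]
eef_rot: [0.001, 0.705, 0.709, 0.001]
contact_force: [0.7, -0.9, 0.1]
grip_width: 85.2
```

>>> apply_moves --increments '[{"tx": -45, "ty": -15, "tz": 0, "twist": 0, "grip": 1}, {"tx": -45, "ty": -15, "tz": 0, "twist": 0, "grip": 1}, {"tx": -45, "ty": -15, "tz": 0, "twist": 0, "grip": 1}, {"tx": -45, "ty": -15, "tz": 0, "twist": 0, "grip": 1}, {"tx": -45, "ty": -15, "tz": 0, "twist": 0, "grip": 1}, {"tx": -45, "ty": -15, "tz": 0, "twist": 0, "grip": 1}, {"tx": -45, "ty": -15, "tz": 0, "twist": 0, "grip": 1}, {"tx": -45, "ty": -15, "tz": 0, "twist": 0, "grip": 1}]'

```text
clock: 11.1
tcp_pos: [419.4, -131.4, 223.3]
eef_rot: [0.001, 0.706, 0.709, 0.0]
contact_force: [0.6, -0.7, 0.1]
grip_width: 85.4
```

>>> apply_moves --increments '[{"tx": -36, "ty": -5, "tz": 0, "twist": 0, "grip": 1}, {"tx": -20, "ty": 0, "tz": 0, "twist": 0, "grip": 1}, {"tx": 0, "ty": 0, "tz": 0, "twist": 0, "grip": 1}, {"tx": 0, "ty": 0, "tz": 0, "twist": 0, "grip": 1}]'

```text
clock: 11.5
tcp_pos: [415.2, -185.6, 222.7]
eef_rot: [0.0, 0.706, 0.708, 0.0]
contact_force: [0.1, 0.4, -0.6]
grip_width: 85.3
```

>>> apply_moves --increments '[{"tx": -1, "ty": -2, "tz": 30, "twist": 0, "grip": 1}, {"tx": 0, "ty": 0, "tz": 40, "twist": 0, "grip": 1}, {"tx": 0, "ty": 0, "tz": 35, "twist": 0, "grip": 1}, {"tx": 0, "ty": 0, "tz": 25, "twist": 0, "grip": 1}, {"tx": 0, "ty": 0, "tz": 14, "twist": 0, "grip": 1}, {"tx": 0, "ty": 0, "tz": 0, "twist": 0, "grip": 1}]'

```text
clock: 12.1
tcp_pos: [412.0, -184.4, 76.8]
eef_rot: [-0.002, 0.705, 0.709, -0.0]
contact_force: [-0.4, -0.8, -0.3]
grip_width: 85.8
```

>>> apply_moves --increments '[{"tx": 0, "ty": 0, "tz": 0, "twist": 0, "grip": 0.6}, {"tx": 0, "ty": 0, "tz": 0, "twist": 0, "grip": 0.6}, {"tx": 0, "ty": 0, "tz": 0, "twist": 0, "grip": 0.6}, {"tx": 0, "ty": 0, "tz": 0, "twist": 0, "grip": 0.6}, {"tx": 0, "ty": 0, "tz": 0, "twist": 0, "grip": 0.6}, {"tx": 0, "ty": 0, "tz": 0, "twist": 0, "grip": 0.6}]' --newtons 25

```text
clock: 12.7
tcp_pos: [414.0, -187.1, 79.2]
eef_rot: [0.001, 0.706, 0.708, 0.0]
contact_force: [-1.5, 1.1, 6.5]
grip_width: 65.8
```

```bash
python3 - <<'E'
from m import *
S={}
for n in CAL: imaging.capture(n); S[n]=sil(n,"can_a")
ms={}
for n in CAL:
    c=proj(n,[[578,357,60]])[0]
    L=[(np.hypot(*(np.argwhere(m).mean(0)[::-1]-c)),i) for i,(m,s) in enumerate(S[n])]
    print(n,[round(l[0]) for l in L]); i=min(L)[1]
    if min(L)[0]<25: ms[n]=S[n][i][0].astype(float)
v,e=fit("can",ms,(578,357,0)); print(v,e); print(bot.state()["tcp_pos"])
E
```

```text
side [2, 278, 249]
top [261, 1, 159]
[578.25486321 356.04054416   1.00461158] 0.06310001364022111
[ 413.99214825 -187.17818807   79.21938263]
```

Can A stands at (578,356), as planned. Now can B.

>>> apply_moves --increments '[{"tx": 0, "ty": 0, "tz": -15, "twist": 0, "grip": 0.6}, {"tx": 0, "ty": 0, "tz": -30, "twist": 0, "grip": 0.6}, {"tx": 0, "ty": 0, "tz": -40, "twist": 0, "grip": 0.6}, {"tx": 0, "ty": 0, "tz": -40, "twist": 0, "grip": 0.6}, {"tx": 0, "ty": 0, "tz": -25, "twist": 0, "grip": 0.6}, {"tx": 20, "ty": 8, "tz": 0, "twist": 0, "grip": 0.6}, {"tx": 35, "ty": 12, "tz": 0, "twist": 0, "grip": 0.6}, {"tx": 45, "ty": 16, "tz": 0, "twist": 0, "grip": 0.6}]'

```text
clock: 13.7
tcp_pos: [449.3, -86.7, 229.1]
eef_rot: [0.001, 0.707, 0.707, 0.0]
contact_force: [1.9, 0.1, -0.5]
grip_width: 65.4
```

>>> apply_moves --increments '[{"tx": 45, "ty": 16, "tz": 0, "twist": 0, "grip": 0.6}, {"tx": 45, "ty": 16, "tz": 0, "twist": 0, "grip": 0.6}, {"tx": 45, "ty": 16, "tz": 0, "twist": 0, "grip": 0.6}, {"tx": 45, "ty": 16, "tz": 0, "twist": 0, "grip": 0.6}, {"tx": 45, "ty": 16, "tz": 0, "twist": 0, "grip": 0.6}, {"tx": 45, "ty": 16, "tz": 0, "twist": 0, "grip": 0.6}, {"tx": 45, "ty": 15, "tz": 0, "twist": 0, "grip": 0.6}, {"tx": 34, "ty": 12, "tz": 0, "twist": 0, "grip": 0.6}]'

```text
clock: 14.5
tcp_pos: [570.9, 265.7, 228.4]
eef_rot: [-0.0, 0.705, 0.709, 0.0]
contact_force: [0.4, 0.0, -0.1]
grip_width: 65.5
```

>>> apply_moves --increments '[{"tx": 0, "ty": 0, "tz": 0, "twist": 0, "grip": 0.6}, {"tx": 0, "ty": 0, "tz": 0, "twist": 0, "grip": 0.6}, {"tx": 0, "ty": 0, "tz": 0, "twist": 0, "grip": 0.6}]'

```text
clock: 14.8
tcp_pos: [569.7, 261.8, 228.1]
eef_rot: [-0.0, 0.706, 0.708, -0.001]
contact_force: [-0.6, 0.6, 0.3]
grip_width: 65.6
```

>>> apply_moves --increments '[{"tx": 0, "ty": 3, "tz": 15, "twist": 0, "grip": 0.6}, {"tx": 0, "ty": 0, "tz": 25, "twist": 0, "grip": 0.6}, {"tx": 0, "ty": 0, "tz": 30, "twist": 0, "grip": 0.6}, {"tx": 0, "ty": 0, "tz": 30, "twist": 0, "grip": 0.6}, {"tx": 0, "ty": 0, "tz": 20, "twist": 0, "grip": 0.6}, {"tx": 0, "ty": 0, "tz": 15, "twist": 0, "grip": 0.6}, {"tx": 0, "ty": 0, "tz": 5, "twist": 0, "grip": 0.6}, {"tx": 0, "ty": 0, "tz": 0, "twist": 0, "grip": 0.6}]'

```text
clock: 15.6
tcp_pos: [573.2, 262.4, 87.7]
eef_rot: [-0.0, 0.706, 0.708, -0.001]
contact_force: [-0.4, -1.0, 0.4]
grip_width: 65.5
```

>>> apply_moves --increments '[{"tx": 0, "ty": 0, "tz": 5, "twist": 0, "grip": 0.6}, {"tx": 0, "ty": 0, "tz": 0, "twist": 0, "grip": 0.6}, {"tx": 0, "ty": 0, "tz": 0, "twist": 0, "grip": 0.6}]'

```text
clock: 15.9
tcp_pos: [573.8, 263.1, 84.0]
eef_rot: [0.0, 0.706, 0.709, 0.0]
contact_force: [0.7, -0.6, -0.2]
grip_width: 65.7
```

>>> apply_moves --increments '[{"tx": 0, "ty": 0, "tz": 1.5, "twist": 0, "grip": 0.6}, {"tx": 0, "ty": 0, "tz": 0, "twist": 0, "grip": 0.6}, {"tx": 0, "ty": 0, "tz": 0, "twist": 0, "grip": 0.85}, {"tx": 0, "ty": 0, "tz": 0, "twist": 0, "grip": 1}, {"tx": 0, "ty": 0, "tz": 0, "twist": 0, "grip": 1}, {"tx": 0, "ty": 0, "tz": 0, "twist": 0, "grip": 1}, {"tx": 0, "ty": 0, "tz": 0, "twist": 0, "grip": 1}]'

```text
clock: 16.6
tcp_pos: [573.4, 262.9, 81.7]
eef_rot: [-0.0, 0.706, 0.709, -0.0]
contact_force: [-0.5, 0.1, 0.1]
grip_width: 85.6
```

>>> apply_moves --increments '[{"tx": 0, "ty": 0, "tz": -10, "twist": 0, "grip": 1}, {"tx": 0, "ty": 0, "tz": -25, "twist": 0, "grip": 1}, {"tx": 0, "ty": 0, "tz": -40, "twist": 0, "grip": 1}, {"tx": 0, "ty": 0, "tz": -40, "twist": 0, "grip": 1}, {"tx": 4, "ty": -40, "tz": 0, "twist": 0, "grip": 1}, {"tx": 6, "ty": -45, "tz": 0, "twist": 0, "grip": 1}, {"tx": 6, "ty": -45, "tz": 0, "twist": 0, "grip": 1}, {"tx": 6, "ty": -45, "tz": 0, "twist": 0, "grip": 1}]'

```text
clock: 17.4
tcp_pos: [396.8, 284.3, 197.6]
eef_rot: [0.0, 0.706, 0.708, 0.0]
contact_force: [-0.0, 0.3, 0.2]
grip_width: 85.6
```

>>> apply_moves --increments '[{"tx": 6, "ty": -40, "tz": 15, "twist": 0, "grip": 1}, {"tx": 6, "ty": -25, "tz": 35, "twist": 0, "grip": 1}, {"tx": 0, "ty": 0, "tz": 35, "twist": 0, "grip": 1}, {"tx": 0, "ty": 0, "tz": 30, "twist": 0, "grip": 1}, {"tx": 0, "ty": 0, "tz": 15, "twist": 0, "grip": 1}, {"tx": 0, "ty": 0, "tz": 0, "twist": 0, "grip": 1}, {"tx": 0, "ty": 0, "tz": 0, "twist": 0, "grip": 1}]'

```text
clock: 18.1
tcp_pos: [333.6, 296.2, 67.3]
eef_rot: [0.0, 0.706, 0.709, 0.0]
contact_force: [-0.2, -0.4, -0.1]
grip_width: 85.6
```

>>> apply_moves --increments '[{"tx": 0, "ty": 0, "tz": 25, "twist": 0, "grip": 1}, {"tx": 0, "ty": 0, "tz": 15, "twist": 0, "grip": 1}, {"tx": 0, "ty": 0, "tz": 8, "twist": 0, "grip": 1}, {"tx": 0, "ty": 0, "tz": 4, "twist": 0, "grip": 1}, {"tx": 0, "ty": 0, "tz": 0, "twist": 0, "grip": 1}, {"tx": 0, "ty": 0, "tz": 0, "twist": 0, "grip": 1}]'

```text
clock: 18.7
tcp_pos: [333.8, 296.3, 15.5]
eef_rot: [0.0, 0.706, 0.709, 0.001]
contact_force: [0.6, 0.1, 0.6]
grip_width: 85.8
```

>>> apply_moves --increments '[{"tx": 0, "ty": 0, "tz": 0, "twist": 0, "grip": 0.6}, {"tx": 0, "ty": 0, "tz": 0, "twist": 0, "grip": 0.6}, {"tx": 0, "ty": 0, "tz": 0, "twist": 0, "grip": 0.6}, {"tx": 0, "ty": 0, "tz": 0, "twist": 0, "grip": 0.6}, {"tx": 0, "ty": 0, "tz": 0, "twist": 0, "grip": 0.6}, {"tx": 0, "ty": 0, "tz": 0, "twist": 0, "grip": 0.6}]' --newtons 25

```text
clock: 19.3
tcp_pos: [333.7, 296.2, 15.6]
eef_rot: [0.0, 0.706, 0.709, 0.001]
contact_force: [-1.2, -0.4, 6.6]
grip_width: 65.3
```

>>> apply_moves --increments '[{"tx": 0, "ty": 0, "tz": -15, "twist": 0, "grip": 0.6}, {"tx": 0, "ty": 0, "tz": -30, "twist": 0, "grip": 0.6}, {"tx": 0, "ty": 0, "tz": -40, "twist": 0, "grip": 0.6}, {"tx": 0, "ty": 0, "tz": -45, "twist": 0, "grip": 0.6}, {"tx": 0, "ty": 0, "tz": -40, "twist": 0, "grip": 0.6}, {"tx": -10, "ty": 15, "tz": -15, "twist": 0, "grip": 0.6}, {"tx": -25, "ty": 25, "tz": 0, "twist": 0, "grip": 0.6}, {"tx": -40, "ty": 25, "tz": 0, "twist": 0, "grip": 0.6}]'

```text
clock: 20.1
tcp_pos: [400.1, 222.0, 201.4]
eef_rot: [0.001, 0.705, 0.71, 0.002]
contact_force: [0.0, 0.0, -0.8]
grip_width: 65.0
```

>>> apply_moves --increments '[{"tx": -42, "ty": 22, "tz": 0, "twist": 0, "grip": 0.6}, {"tx": -45, "ty": 20, "tz": 0, "twist": 0, "grip": 0.6}, {"tx": -45, "ty": 20, "tz": 0, "twist": 0, "grip": 0.6}, {"tx": -45, "ty": 20, "tz": 0, "twist": 0, "grip": 0.6}, {"tx": -45, "ty": 15, "tz": 0, "twist": 0, "grip": 0.6}, {"tx": -45, "ty": 15, "tz": 0, "twist": 0, "grip": 0.6}, {"tx": -45, "ty": 15, "tz": 0, "twist": 0, "grip": 0.6}, {"tx": -45, "ty": 15, "tz": 0, "twist": 0, "grip": 0.6}]'

```text
clock: 20.9
tcp_pos: [542.1, -137.1, 200.1]
eef_rot: [0.0, 0.706, 0.708, 0.0]
contact_force: [0.8, 0.8, -0.2]
grip_width: 64.8
```

>>> apply_moves --increments '[{"tx": -45, "ty": 15, "tz": 0, "twist": 0, "grip": 0.6}, {"tx": -45, "ty": 15, "tz": 0, "twist": 0, "grip": 0.6}, {"tx": -42, "ty": 12, "tz": 0, "twist": 0, "grip": 0.6}, {"tx": -28, "ty": 0, "tz": 0, "twist": 0, "grip": 0.6}, {"tx": 0, "ty": 0, "tz": 20, "twist": 0, "grip": 0.6}, {"tx": 0, "ty": 0, "tz": 30, "twist": 0, "grip": 0.6}, {"tx": 0, "ty": 0, "tz": 30, "twist": 0, "grip": 0.6}, {"tx": 0, "ty": 0, "tz": 0, "twist": 0, "grip": 0.6}]'

```text
clock: 21.7
tcp_pos: [581.5, -293.2, 115.8]
eef_rot: [-0.004, 0.706, 0.708, -0.001]
contact_force: [-1.0, 0.7, -1.0]
grip_width: 65.1
```

>>> apply_moves --increments '[{"tx": 0, "ty": 0, "tz": 20, "twist": 0, "grip": 0.6}, {"tx": 0, "ty": 0, "tz": 30, "twist": 0, "grip": 0.6}, {"tx": 0, "ty": 0, "tz": 25, "twist": 0, "grip": 0.6}, {"tx": 0, "ty": 0, "tz": 15, "twist": 0, "grip": 0.6}, {"tx": 0, "ty": 0, "tz": 5, "twist": 0, "grip": 0.6}, {"tx": 0, "ty": 0, "tz": 4, "twist": 0, "grip": 0.6}, {"tx": 0, "ty": 0, "tz": 0, "twist": 0, "grip": 0.6}, {"tx": 0, "ty": 0, "tz": 0, "twist": 0, "grip": 0.6}]'

```text
clock: 22.5
tcp_pos: [585.5, -295.5, 22.0]
eef_rot: [0.001, 0.706, 0.709, 0.0]
contact_force: [-1.0, -0.7, 0.8]
grip_width: 65.2
```

>>> apply_moves --increments '[{"tx": 0, "ty": 0, "tz": 2.5, "twist": 0, "grip": 0.6}, {"tx": 0, "ty": 0, "tz": 0, "twist": 0, "grip": 0.6}, {"tx": 0, "ty": 0, "tz": 0, "twist": 0, "grip": 0.85}, {"tx": 0, "ty": 0, "tz": 0, "twist": 0, "grip": 1}, {"tx": 0, "ty": 0, "tz": 0, "twist": 0, "grip": 1}, {"tx": 0, "ty": 0, "tz": 0, "twist": 0, "grip": 1}, {"tx": 0, "ty": 0, "tz": 0, "twist": 0, "grip": 1}]'

```text
clock: 23.2
tcp_pos: [584.7, -295.0, 18.3]
eef_rot: [0.0, 0.706, 0.709, -0.0]
contact_force: [0.0, 0.3, -0.2]
grip_width: 85.7
```

>>> apply_moves --increments '[{"tx": 0, "ty": 0, "tz": -10, "twist": 0, "grip": 1}, {"tx": 0, "ty": 0, "tz": -25, "twist": 0, "grip": 1}, {"tx": 0, "ty": 0, "tz": -40, "twist": 0, "grip": 1}, {"tx": 0, "ty": 0, "tz": -45, "twist": 0, "grip": 1}, {"tx": 0, "ty": 0, "tz": -30, "twist": 0, "grip": 1}, {"tx": 40, "ty": -15, "tz": 0, "twist": 0, "grip": 1}, {"tx": 45, "ty": -20, "tz": 0, "twist": 0, "grip": 1}, {"tx": 45, "ty": -20, "tz": 0, "twist": 0, "grip": 1}]'

```text
clock: 24.0
tcp_pos: [528.8, -164.3, 169.4]
eef_rot: [0.001, 0.706, 0.708, 0.0]
contact_force: [1.1, 1.4, 0.3]
grip_width: 85.4
```

>>> apply_moves --increments '[{"tx": 45, "ty": -20, "tz": 0, "twist": 0, "grip": 1}, {"tx": 45, "ty": -20, "tz": 0, "twist": 0, "grip": 1}, {"tx": 45, "ty": -20, "tz": 0, "twist": 0, "grip": 1}, {"tx": 45, "ty": -20, "tz": 0, "twist": 0, "grip": 1}, {"tx": 42, "ty": -14, "tz": 0, "twist": 0, "grip": 1}, {"tx": 0, "ty": 0, "tz": 30, "twist": 0, "grip": 1}, {"tx": 0, "ty": 0, "tz": 30, "twist": 0, "grip": 1}, {"tx": 0, "ty": 0, "tz": 0, "twist": 0, "grip": 1}]'

```text
clock: 24.8
tcp_pos: [431.8, 56.9, 106.6]
eef_rot: [-0.002, 0.705, 0.709, -0.002]
contact_force: [-0.6, -0.2, 0.7]
grip_width: 85.5
```

```bash
python3 - <<'E'
from m import *
for n in CAL:
    im=imaging.capture(n); 
    if n=="side": cv2.imwrite("pics/s2.png",im[:,:,::-1])
S={n:{q:sil(n,q) for q in("can_a","crushed_can")} for n in CAL}
for k,q,p in(("can","can_a",(578,356,0)),("can","can_a",(573,262,0)),("crushed_can","crushed_can",(584,-296,0))):
    ms={}
    for n in CAL:
        c=proj(n,[[p[0],p[1],50 if k=="can" else 14]])[0]
        L=[(np.hypot(*(np.argwhere(m).mean(0)[::-1]-c)),i) for i,(m,s) in enumerate(S[n][q])]
        if L and min(L)[0]<25: ms[n]=S[n][q][min(L)[1]][0].astype(float)
    print(k,list(ms),fit(k,ms,p) if ms else None)
print(bot.state()["tcp_pos"])
E
```

```text
can ['side', 'top'] (array([578.18085245, 356.31052754,   1.01752131]), np.float64(0.05678404278829184))
can ['side', 'top'] (array([573.41289678, 262.36745695,   0.99571972]), np.float64(0.06795362436389657))
crushed_can ['side', 'top'] (array([ 587.84103288, -297.20861875,    0.83778456]), np.float64(0.11812952730722526))
[435.48842745  56.02719475 109.57776295]
```

View pics/s2.png

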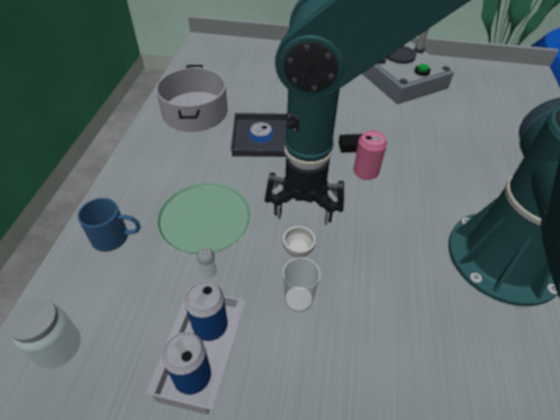

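Both cans stand in the trough at side (207,310) and (188,362). The crushed can lies in the pan at (261,131), and the bowl (299,241) and tumbler (300,285) are untouched. Next the bowl.

>>> apply_moves --increments '[{"tx": 1, "ty": 0.5, "tz": 20, "twist": 0, "grip": 1}, {"tx": 0, "ty": 0, "tz": 25, "twist": 0, "grip": 1}, {"tx": 0, "ty": 0, "tz": 20, "twist": 0, "grip": 1}, {"tx": 0, "ty": 0, "tz": 12, "twist": 0, "grip": 1}, {"tx": 0, "ty": 0, "tz": 4, "twist": 0, "grip": 1}, {"tx": 0, "ty": 0, "tz": 0, "twist": 0, "grip": 1}, {"tx": 0, "ty": 0, "tz": 0, "twist": 0, "grip": 1}]'

```text
clock: 25.8
tcp_pos: [435.5, 57.3, 28.0]
eef_rot: [0.001, 0.706, 0.708, 0.0]
contact_force: [-0.7, -0.4, -0.6]
grip_width: 85.4
```

>>> apply_moves --increments '[{"tx": 0, "ty": 0, "tz": 0, "twist": 0, "grip": 0.6}, {"tx": 0, "ty": 0, "tz": 0, "twist": 0, "grip": 0.6}, {"tx": 0, "ty": 0, "tz": 0, "twist": 0, "grip": 0.6}, {"tx": 0, "ty": 0, "tz": 0, "twist": 0, "grip": 0.6}, {"tx": 0, "ty": 0, "tz": 0, "twist": 0, "grip": 0.6}, {"tx": 0, "ty": 0, "tz": 0, "twist": 0, "grip": 0.6}]' --newtons 40

```text
clock: 26.4
tcp_pos: [435.4, 57.3, 28.2]
eef_rot: [0.001, 0.706, 0.709, 0.001]
contact_force: [-0.6, -0.1, 6.3]
grip_width: 65.7
```

>>> apply_moves --increments '[{"tx": 0, "ty": 0, "tz": -5, "twist": 0, "grip": 0.6}, {"tx": 0, "ty": 0, "tz": -5, "twist": 0, "grip": 0.6}, {"tx": 0, "ty": 0, "tz": 0, "twist": 0, "grip": 0.6}, {"tx": 0, "ty": 0, "tz": 0, "twist": 0, "grip": 0.6}]'

```text
clock: 26.8
tcp_pos: [435.0, 57.4, 37.6]
eef_rot: [0.0, 0.706, 0.709, 0.0]
contact_force: [0.4, 0.5, -0.9]
grip_width: 65.5
```

```bash
python3 - <<'E'
from m import *
im=imaging.capture("side"); c=proj("side",[[436,57,40]])[0].astype(int)
cv2.imwrite("pics/b.png",cv2.resize(im[c[1]-60:c[1]+60,c[0]-70:c[0]+70][:,:,::-1],None,fx=5,fy=5,interpolation=cv2.INTER_CUBIC))
E
```

```text
(no output)
```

View pics/b.png

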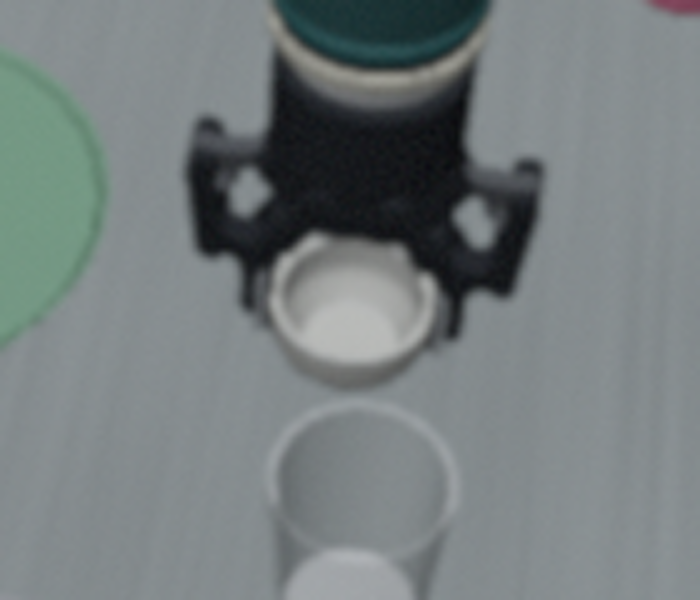

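The bowl is held level at crop (355,300) and clear of the tumbler. Next I carry it to (657,-39) on the tray.

>>> apply_moves --increments '[{"tx": 0, "ty": 0, "tz": -15, "twist": 0, "grip": 0.6}, {"tx": 0, "ty": 0, "tz": -25, "twist": 0, "grip": 0.6}, {"tx": -5, "ty": 10, "tz": -20, "twist": 0, "grip": 0.6}, {"tx": -10, "ty": 22, "tz": 0, "twist": 0, "grip": 0.6}, {"tx": -14, "ty": 32, "tz": 0, "twist": 0, "grip": 0.6}, {"tx": -15, "ty": 34, "tz": 0, "twist": 0, "grip": 0.6}, {"tx": -15, "ty": 34, "tz": 0, "twist": 0, "grip": 0.6}, {"tx": -15, "ty": 34, "tz": 0, "twist": 0, "grip": 0.6}]'

```text
clock: 27.65
tcp_pos: [601.9, -16.5, 96.8]
eef_rot: [-0.0, 0.706, 0.709, -0.0]
contact_force: [-0.0, 0.5, -0.8]
grip_width: 65.7
```

>>> apply_moves --increments '[{"tx": -14, "ty": 32, "tz": 0, "twist": 0, "grip": 0.6}, {"tx": -8, "ty": 24, "tz": 0, "twist": 0, "grip": 0.6}, {"tx": 0, "ty": 0, "tz": 10, "twist": 0, "grip": 0.6}, {"tx": 0, "ty": 0, "tz": 20, "twist": 0, "grip": 0.6}, {"tx": 0, "ty": 0, "tz": 15, "twist": 0, "grip": 0.6}, {"tx": 0, "ty": 0, "tz": 8, "twist": 0, "grip": 0.6}, {"tx": 0, "ty": 0, "tz": 0, "twist": 0, "grip": 0.6}, {"tx": 0, "ty": 0, "tz": 0, "twist": 0, "grip": 0.6}]'

```text
clock: 28.45
tcp_pos: [657.0, -37.5, 44.3]
eef_rot: [-0.0, 0.706, 0.709, -0.0]
contact_force: [0.1, -0.1, -1.3]
grip_width: 65.6
```

>>> apply_moves --increments '[{"tx": 0, "ty": 0, "tz": 5, "twist": 0, "grip": 0.6}, {"tx": 0, "ty": 0, "tz": 4, "twist": 0, "grip": 0.6}, {"tx": 0, "ty": 0, "tz": 2, "twist": 0, "grip": 0.6}, {"tx": 0, "ty": 0, "tz": 0, "twist": 0, "grip": 0.6}, {"tx": 0, "ty": 0, "tz": 0, "twist": 0, "grip": 0.6}]'

```text
clock: 28.95
tcp_pos: [657.2, -37.7, 33.3]
eef_rot: [0.0, 0.706, 0.709, -0.0]
contact_force: [0.1, -0.2, -0.9]
grip_width: 65.5
```

>>> apply_moves --increments '[{"tx": 0, "ty": 0, "tz": 1, "twist": 0, "grip": 0.6}, {"tx": 0, "ty": 0, "tz": 1, "twist": 0, "grip": 0.6}, {"tx": 0, "ty": 0, "tz": 0, "twist": 0, "grip": 0.6}, {"tx": 0, "ty": 0, "tz": 0, "twist": 0, "grip": 0.6}]'

```text
clock: 29.35
tcp_pos: [657.3, -37.7, 31.4]
eef_rot: [0.0, 0.706, 0.709, 0.0]
contact_force: [0.1, -0.7, -0.7]
grip_width: 65.2
```

>>> apply_moves --increments '[{"tx": 0, "ty": 0, "tz": 1, "twist": 0, "grip": 0.6}, {"tx": 0, "ty": 0, "tz": 0, "twist": 0, "grip": 0.6}, {"tx": 0, "ty": 0, "tz": 0, "twist": 0, "grip": 0.85}, {"tx": 0, "ty": 0, "tz": 0, "twist": 0, "grip": 1}, {"tx": 0, "ty": 0, "tz": 0, "twist": 0, "grip": 1}, {"tx": 0, "ty": 0, "tz": 0, "twist": 0, "grip": 1}, {"tx": 0, "ty": 0, "tz": 0, "twist": 0, "grip": 1}]'

```text
clock: 30.05
tcp_pos: [657.1, -37.7, 30.1]
eef_rot: [-0.0, 0.706, 0.709, -0.0]
contact_force: [-0.7, -1.3, 0.0]
grip_width: 85.4
```

>>> apply_moves --increments '[{"tx": 0, "ty": 0, "tz": -10, "twist": 0, "grip": 1}, {"tx": 0, "ty": 0, "tz": -30, "twist": 0, "grip": 1}, {"tx": 0, "ty": 0, "tz": -45, "twist": 0, "grip": 1}, {"tx": 0, "ty": 0, "tz": -45, "twist": 0, "grip": 1}, {"tx": 0, "ty": -30, "tz": -10, "twist": 0, "grip": 1}, {"tx": 30, "ty": -35, "tz": 0, "twist": 0, "grip": 1}, {"tx": 32, "ty": -35, "tz": 0, "twist": 0, "grip": 1}, {"tx": 32, "ty": -35, "tz": 0, "twist": 0, "grip": 1}]'

```text
clock: 30.85
tcp_pos: [520.6, 56.4, 171.3]
eef_rot: [0.0, 0.706, 0.708, 0.001]
contact_force: [0.1, 1.1, -0.6]
grip_width: 85.4
```

>>> apply_moves --increments '[{"tx": 35, "ty": -35, "tz": 0, "twist": 0, "grip": 1}, {"tx": 35, "ty": -35, "tz": 0, "twist": 0, "grip": 1}, {"tx": 30, "ty": -22, "tz": 0, "twist": 0, "grip": 1}, {"tx": 20, "ty": -10, "tz": 0, "twist": 0, "grip": 1}, {"tx": 0, "ty": 0, "tz": 0, "twist": 0, "grip": 1}, {"tx": 0, "ty": 0, "tz": 0, "twist": 0, "grip": 1}, {"tx": 0, "ty": 0, "tz": 0, "twist": 0, "grip": 1}]'

```text
clock: 31.55
tcp_pos: [420.2, 174.8, 170.7]
eef_rot: [0.0, 0.706, 0.708, 0.0]
contact_force: [0.9, -1.1, -0.9]
grip_width: 85.5
```

>>> apply_moves --increments '[{"tx": 1, "ty": 0, "tz": 25, "twist": 0, "grip": 1}, {"tx": 0, "ty": 0, "tz": 30, "twist": 0, "grip": 1}, {"tx": 0, "ty": 0, "tz": 30, "twist": 0, "grip": 1}, {"tx": 0, "ty": 0, "tz": 20, "twist": 0, "grip": 1}, {"tx": 0, "ty": 0, "tz": 10, "twist": 0, "grip": 1}, {"tx": 0, "ty": 0, "tz": 0, "twist": 0, "grip": 1}, {"tx": 0, "ty": 0, "tz": 0, "twist": 0, "grip": 1}]'

```text
clock: 32.25
tcp_pos: [420.1, 176.0, 55.7]
eef_rot: [0.0, 0.706, 0.708, 0.0]
contact_force: [-0.1, 0.3, 0.1]
grip_width: 85.4
```

>>> apply_moves --increments '[{"tx": 0, "ty": 0, "tz": 0, "twist": 0, "grip": 0.55}, {"tx": 0, "ty": 0, "tz": 0, "twist": 0, "grip": 0.55}, {"tx": 0, "ty": 0, "tz": 0, "twist": 0, "grip": 0.55}, {"tx": 0, "ty": 0, "tz": 0, "twist": 0, "grip": 0.55}, {"tx": 0, "ty": 0, "tz": 0, "twist": 0, "grip": 0.55}, {"tx": 0, "ty": 0, "tz": 0, "twist": 0, "grip": 0.55}]' --newtons 30

```text
clock: 32.85
tcp_pos: [420.1, 176.6, 56.7]
eef_rot: [0.001, 0.706, 0.709, 0.001]
contact_force: [-1.1, -1.3, 7.7]
grip_width: 66.2
```

>>> apply_moves --increments '[{"tx": 0, "ty": 0, "tz": -5, "twist": 0, "grip": 0.55}, {"tx": 0, "ty": 0, "tz": -5, "twist": 0, "grip": 0.55}, {"tx": 0, "ty": 0, "tz": 0, "twist": 0, "grip": 0.55}, {"tx": 0, "ty": 0, "tz": 0, "twist": 0, "grip": 0.55}]'

```text
clock: 33.25
tcp_pos: [419.5, 176.4, 65.7]
eef_rot: [0.0, 0.706, 0.709, 0.0]
contact_force: [0.2, 0.0, -0.7]
grip_width: 65.8
```

```bash
python3 - <<'E'
from m import *
im=imaging.capture("side")
cv2.imwrite("pics/t.png",cv2.resize(im[160:320,150:370][:,:,::-1],None,fx=3.5,fy=3.5,interpolation=cv2.INTER_CUBIC))
E
```

```text
(no output)
```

View pics/t.png

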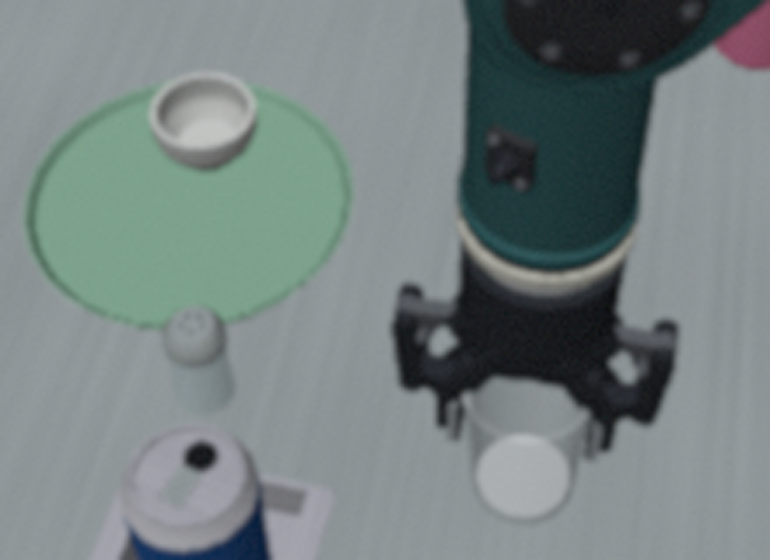

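The bowl stands on the tray at crop (203,120), upright, and the tumbler is held level at (525,450). I carry the tumbler to (657,56).

>>> apply_moves --increments '[{"tx": 0, "ty": 0, "tz": -15, "twist": 0, "grip": 0.55}, {"tx": 0, "ty": 0, "tz": -25, "twist": 0, "grip": 0.55}, {"tx": 0, "ty": 0, "tz": -30, "twist": 0, "grip": 0.55}, {"tx": -8, "ty": 12, "tz": -15, "twist": 0, "grip": 0.55}, {"tx": -15, "ty": 25, "tz": 0, "twist": 0, "grip": 0.55}, {"tx": -18, "ty": 32, "tz": 0, "twist": 0, "grip": 0.55}, {"tx": -18, "ty": 35, "tz": 0, "twist": 0, "grip": 0.55}, {"tx": -18, "ty": 35, "tz": 0, "twist": 0, "grip": 0.55}]'

```text
clock: 34.1
tcp_pos: [559.4, 99.1, 150.0]
eef_rot: [-0.0, 0.706, 0.709, -0.0]
contact_force: [-0.1, -1.3, -0.4]
grip_width: 66.3
```

>>> apply_moves --increments '[{"tx": -18, "ty": 35, "tz": 0, "twist": 0, "grip": 0.55}, {"tx": -15, "ty": 34, "tz": 0, "twist": 0, "grip": 0.55}, {"tx": -10, "ty": 29, "tz": 0, "twist": 0, "grip": 0.55}, {"tx": 0, "ty": 0, "tz": 15, "twist": 0, "grip": 0.55}, {"tx": 0, "ty": 0, "tz": 25, "twist": 0, "grip": 0.55}, {"tx": 0, "ty": 0, "tz": 25, "twist": 0, "grip": 0.55}, {"tx": 0, "ty": 0, "tz": 12, "twist": 0, "grip": 0.55}, {"tx": 0, "ty": 0, "tz": 0, "twist": 0, "grip": 0.55}]'

```text
clock: 34.9
tcp_pos: [654.2, 57.5, 70.7]
eef_rot: [-0.002, 0.706, 0.709, -0.002]
contact_force: [0.7, 1.0, -0.7]
grip_width: 66.1
```

>>> apply_moves --increments '[{"tx": 0, "ty": 0, "tz": 0, "twist": 0, "grip": 0.55}, {"tx": 0, "ty": 0, "tz": 0, "twist": 0, "grip": 0.55}]'

```text
clock: 35.1
tcp_pos: [657.7, 57.4, 74.6]
eef_rot: [0.001, 0.706, 0.709, 0.001]
contact_force: [0.7, 0.2, -0.2]
grip_width: 65.8
```

>>> apply_moves --increments '[{"tx": 0, "ty": 0, "tz": 5, "twist": 0, "grip": 0.55}, {"tx": 0, "ty": 0, "tz": 4, "twist": 0, "grip": 0.55}, {"tx": 0, "ty": 0, "tz": 3, "twist": 0, "grip": 0.55}, {"tx": 0, "ty": 0, "tz": 1, "twist": 0, "grip": 0.55}, {"tx": 0, "ty": 0, "tz": 0, "twist": 0, "grip": 0.55}, {"tx": 0, "ty": 0, "tz": 0, "twist": 0, "grip": 0.55}]'

```text
clock: 35.7
tcp_pos: [656.9, 57.3, 60.3]
eef_rot: [0.0, 0.706, 0.709, 0.0]
contact_force: [0.5, -0.6, -0.5]
grip_width: 65.9
```

>>> apply_moves --increments '[{"tx": 0, "ty": 0, "tz": 1, "twist": 0, "grip": 0.55}, {"tx": 0, "ty": 0, "tz": 1, "twist": 0, "grip": 0.55}, {"tx": 0, "ty": 0, "tz": 0, "twist": 0, "grip": 0.55}, {"tx": 0, "ty": 0, "tz": 0, "twist": 0, "grip": 0.55}]'

```text
clock: 36.1
tcp_pos: [657.0, 57.3, 59.8]
eef_rot: [0.0, 0.706, 0.709, 0.0]
contact_force: [-3.1, -1.3, 10.0]
grip_width: 66.1
```

Contact with the floor, about 10 N. I back off 0.5 mm, release and retreat.

>>> apply_moves --increments '[{"tx": 0, "ty": 0, "tz": -0.5, "twist": 0, "grip": 0.55}, {"tx": 0, "ty": 0, "tz": 0, "twist": 0, "grip": 0.75}, {"tx": 0, "ty": 0, "tz": 0, "twist": 0, "grip": 0.85}, {"tx": 0, "ty": 0, "tz": 0, "twist": 0, "grip": 1}, {"tx": 0, "ty": 0, "tz": 0, "twist": 0, "grip": 1}, {"tx": 0, "ty": 0, "tz": 0, "twist": 0, "grip": 1}, {"tx": 0, "ty": 0, "tz": 0, "twist": 0, "grip": 1}]'

```text
clock: 36.8
tcp_pos: [656.7, 57.3, 58.6]
eef_rot: [-0.0, 0.706, 0.709, -0.0]
contact_force: [-0.3, -0.3, 0.1]
grip_width: 85.4
```

>>> apply_moves --increments '[{"tx": 0, "ty": 0, "tz": -10, "twist": 0, "grip": 1}, {"tx": 0, "ty": 0, "tz": -25, "twist": 0, "grip": 1}, {"tx": 0, "ty": 0, "tz": -40, "twist": 0, "grip": 1}, {"tx": 0, "ty": 0, "tz": -45, "twist": 0, "grip": 1}, {"tx": 0, "ty": 0, "tz": -45, "twist": 0, "grip": 1}, {"tx": 0, "ty": -40, "tz": -25, "twist": 0, "grip": 1}, {"tx": 0, "ty": -45, "tz": 0, "twist": 0, "grip": 1}, {"tx": 0, "ty": -45, "tz": 0, "twist": 0, "grip": 1}]'

```text
clock: 37.6
tcp_pos: [526.2, 56.7, 250.7]
eef_rot: [0.001, 0.706, 0.709, 0.001]
contact_force: [-0.0, 0.1, 0.7]
grip_width: 85.5
```

>>> apply_moves --increments '[{"tx": 0, "ty": -45, "tz": 0, "twist": 0, "grip": 1}, {"tx": 0, "ty": -30, "tz": 0, "twist": 0, "grip": 1}, {"tx": 0, "ty": 0, "tz": 0, "twist": 0, "grip": 1}, {"tx": 0, "ty": 0, "tz": 0, "twist": 0, "grip": 1}]'

```text
clock: 38.0
tcp_pos: [452.0, 56.5, 249.8]
eef_rot: [0.001, 0.706, 0.709, 0.001]
contact_force: [0.4, 0.2, -0.1]
grip_width: 85.2
```

```bash
python3 - <<'E'
from m import *
ims={n:imaging.capture(n) for n in CAL}
cv2.imwrite("pics/fin_s.png",ims["side"][:,:,::-1]); cv2.imwrite("pics/fin_t.png",ims["top"][:,:,::-1])
for k,q,p in(("can","can_a",(578,356,0)),("can","can_a",(573,262,0)),("crushed_can","crushed_can",(584,-296,0)),("tumbler","tumbler",(657,57,0)),("bowl","bowl",(657,-38,0)),("shaker","shaker",(611,144,0)),("rubber_block","rubber_block",(340,-299,.236))):
    ms={}
    for n in CAL:
        c=proj(n,[[p[0],p[1],50 if k=="can" else 14]])[0]
        s=sil(n,q); L=[(np.hypot(*(np.argwhere(m).mean(0)[::-1]-c)),i) for i,(m,_) in enumerate(s)]
        if L and min(L)[0]<30: ms[n]=s[min(L)[1]][0].astype(float)
    if ms: v,e=fit(k,ms,p,k=="rubber_block"); print(k,list(ms),v.round(2),round(e,3))
    else: print(k,"none")
print(bot.state()["clock"])
E
```

```text
can ['side', 'top'] [578.22 356.89   1.02] 0.041
can ['side', 'top'] [572.93 263.12   1.  ] 0.222
crushed_can ['side', 'top'] [ 586.61 -294.77    0.87] 0.452
tumbler ['side', 'top'] [656.88  56.3    1.  ] 0.097
bowl ['side', 'top'] [660.35 -39.24   0.96] 0.247
shaker ['side'] [611.9  142.75   0.83] 0.059
rubber_block ['top'] [ 3.4009e+02 -2.9734e+02  2.7000e-01  9.3000e-01] 0.081
38.8
```

View pics/fin_s.png

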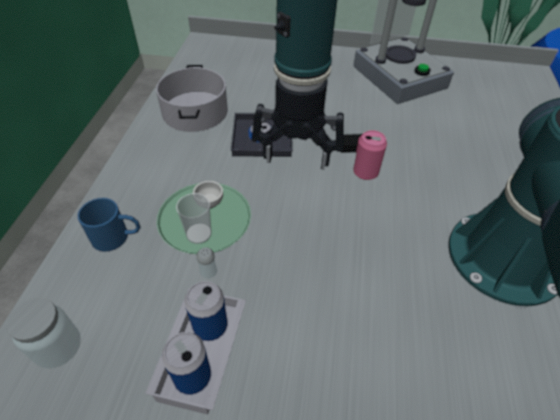

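View pics/fin_t.png

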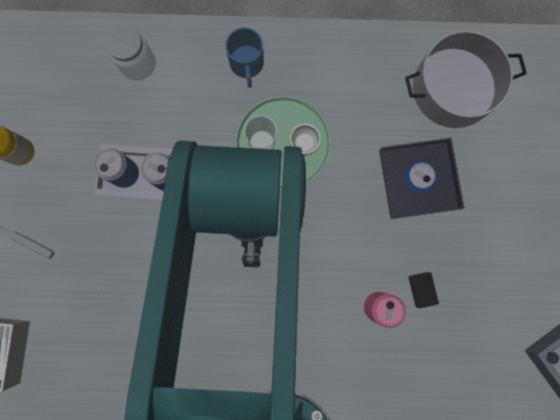

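Everything stands as wanted. In the top view the cans are at (112,165) and (157,168) in the trough, the crushed can at (421,177) in the pan, and the tumbler (261,135) and bowl (305,138) on the tray. Shaker and block have not moved, and the gripper is clear. I hand the job in.

```bash
python3 -c "
from workcell import bot
print(bot.close_job())"
```

```text
the job is handed in; nothing more can be done
None
```

All five things are in place, and the job was handed in at about 39 s on the robot's clock. No verdict was reported.

**Placings, from the last checks (world frame, mm):**

| Thing | Final position | Where it stands |
|---|---|---|
| can_a and can_b (which of the two is which cannot be told) | (578, 357) and (573, 263) | upright in the trough, about 1 mm off its centre line |
| crushed_can | (587, -295) | flat in the pan, about 4 mm from its centre |
| tumbler | (657, 56) | upright on the tray, about 47 mm from its centre |
| bowl | (660, -39) | upright on the tray, about 49 mm from its centre |

The tumbler and bowl were lowered until their undersides reached the tray floor before I let go. The tumbler met the floor with about 10 N. The shaker and block measured within about 2 mm of where they started. The pink look-alike can was left alone.

**Checks that were weaker or disagreed:**
- **Final fits:** The arm hid parts of the second can, the crushed can and the bowl, so their final fits were poor (22–45% mismatch). An earlier, clearer fit of the second can and the crushed can, and the final pictures of all three, agree with these positions.
- **Shaker and block:** Each was refound in only one camera at the end. The shaker's fitted height came out about 20% low both times, so only its change in position is reliable.
- **Grip width on the bowl:** It read 65.5 mm instead of the 68 mm expected. The picture showed the bowl held level, and it was placed normally.

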